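# Lift the check weight off the coin scale with tongs

### The arm

A 7-joint arm with a two-finger parallel gripper is mounted at the origin on the work surface. World frame = base frame: x ahead of the robot, y to its left, z up, the work surface at z = 0. Lengths are in m, angles in rad, forces in N, time in s.
With the tool pointing down it reaches from about 0.425 to 0.95 m from the base axis. Payload 4.7 kg.
Tool frame: the origin (TCP) lies at the very end of the fingers, on their centre line; the grasp point (between the pads) lies 19 mm behind it (ctrl.hold_point_z is the distance from the TCP to the grasp point, in m); z points along the fingers, y is the line along which they close (so a half turn about z gives the same grasp; the last joint's range is limited). The gripper opens to 87 mm and grips with 3 to 60 N. Pads are 19 mm wide; open, the fingers measure 117 mm over their backs; the gripper's body (75 mm by 190 mm) begins 51 mm behind the grasp point.
Start: joints at [1.127, 0.469, -0.049, 1.532, 0.024, 1.141, -0.082], TCP at [0.272, -0.618, 0.223] pointing down, gripper open.
Joint ranges: [-2.59, 2.59], [-0.33, 1.99], [-1.39, 1.29], [0.1, 2.45], [-1.04, 4.18], [0.21, 1.99], [-2.66, 2.66]. Speed limits (rad/s): [2.57, 2.57, 3.14, 3.14, 3.14, 3.14, 3.14].

### API

Orientations are given as a rotation vector (axis times angle).
In Python, from plant import ctrl, cams, workorder, spotter gives the robot as it stands.
- The arm moves only by the tool move_arm, never from a script. Its argument "targets" is a list of rows, each a list of 3 entries, a list of its own where there are three numbers: the shift along the tool's x, y, z in cm, then the turn, a rotation vector about the tool's x, y, z in degrees, then the opening in per cent of the stroke, from 0 (shut) to 100 (fully open). In form: [[[dx, dy, dz], [ax, ay, az], jaw], ...]. A call has 1 to 20 rows; each row is the pose to reach, as a shift and turn from the pose commanded when the call began, along the tool's axes at that moment; what a row does not reach only later rows make up. A row lasts 1/10 s, in which the tool goes at most 50 mm and 8.59 degrees, less where a joint would pass 70% of its speed; a pose out of reach is approached as far as the arm can. A call with a gripper value outside its range is refused whole. The fingers move at their own pace and stop on an object; "grip_force" is the grip in N (left out, the last holds). Time passes only in rows, so rows that repeat a pose let the fingers close. It gives the time, the measured TCP pose, the force, the opening and the grip force at its end, in the units of the state.
- ctrl.read_state(): the state, without advancing time (a new reading comes with each control period).
- cams.capture(name): name is "side" or "top" or "wrist"; returns the picture (480x640x3 uint8, red, green, blue); there is no depth.
- cams.calibration(name): a dict with "vertical_fov" (degrees; the focal length in pixels is half the picture's height over the tangent of half this angle, whatever the lens; pixels are square), "cx", "cy" (the principal point, pixels), "dist" ([k1, k2, p1, p2, k3] as OpenCV has them; the pictures are not rectified), "rvec" (rotation vector, rad) and "tvec" (3), from world to camera coordinates, as OpenCV has them. Camera axes: x right, y down, z forward; pixel columns grow to the right and rows downward; lengths in m; the calibration is good to about 2 mm. A picture is of the moment at which its call begins: read the wrist's pose just before it. calibration takes no time and is no camera call; for the wrist camera it gives the pose at the moment of the call.
- workorder.sign_off(): hands the job in; it is judged then, once.
Trained networks look in the newest picture that a camera, given by its name, has taken for a name from the list of things; names that differ only in an ending like _2 or _b are one class to them, and where a whole thing is asked for, a point or a joint stands for the part that bears it (a point fixed in the world has none). Each returns a list of dicts, best first, with "conf" (0 to 1); they miss things now and then, are a little off and sometimes report something else, mostly with a low value. They report only what shows in the picture. A call takes as long as a camera call. They do not tell look-alikes from the thing itself.
- spotter.find_in(camera, name): "pixel" ([column, row] in pixels, amid what is visible of it).
- spotter.place_of(camera, name): "pixel" ([column, row] in pixels: a listed point, or the origin of a listed thing).
The state is a dict: "time_s": time; "qpos": joint angles; "qd": joint speeds; "tau": joint torques, N m; "position": TCP position; "eef_rot": TCP orientation; "wrist_force": force on the tool from outside, world axes, zero at the start; "wrist_torque": the same for the moment, N m; "gripper_width": opening from 0.0 (shut) to 1.0 (fully open); "gripper_force": force on a finger pad.
Only numpy, scipy, OpenCV 4.12 (cv2) and the standard library are available. Lean on these libraries where they do the work, as an engineer would, in place of code of your own. Each camera call takes 0.05 s, during which the arm holds its last target. There are 200 camera calls.

### The job

The coin scale has been checked and must zero itself empty: take the spring tongs out of their stand, close them on the brass check weight standing on the scale's pan and lift it off. Nothing but the tongs may touch the weight, and leave the calculator, ink bottle and stamp where they are. Finish while still holding the squeezed tongs, with the weight hanging still between their tips over the empty well of its wooden block, at least 5 cm above the block; do not put it down.

Things in the scene. Friction and masses are not known exactly. Their poses are not given: they have to be found in the camera images.
- tongs: Spring tongs, 115 mm tall, about 90 g, standing upright, tips down, in their stand. Origin on the centre line, level with the tips' lower ends; z points up to the head, y is the line along which the two blades open and close. Steel head 20 x 30 mm at z 101 to 115 carries both blade hinges (y +-8, z 105); blades 16 mm wide in x, outer faces at y +-20 at z 55, flaring to the tips below
- tongs_grip (a point): Squeeze here: midway between their two black round finger bars, 82 mm above the tongs' origin. Each bar is 34 mm long along x, 14 mm thick; 50 mm over both when open. Below about 5 N of squeeze the springs keep the tongs open; shutting takes about 8 N, the tips get a quarter of the rest: 25 to 35 N clamps the weight. At 46 mm over the bars the tips are about 40 mm apart
- tongs_tips (a point): Midway between the rubber tips, 10 mm above the tongs' origin. Each tip is 18 mm wide in x, 20 mm tall, 4 mm thick (z 0 to 21 of the tongs). Open, they stand 58 mm apart inside, 73 mm outside. Until they meet the weight's body the bars move in about 4 mm each and the tips about 17 mm each, sinking or rising less than 4 mm
- tongs_left (a joint): Swing of the left blade (the right one mirrors it), rad: 0 open, about 0.18 when the tips hold the weight's 26 mm body, 0.28 fully shut
- tongs_right: The blade on the tongs' -y side; origin on its hinge in the head; it turns as the tongs close
- stand: Fixed grey stand for the tongs: an upright open pocket 32 x 88 mm outside, 24 x 80 mm inside, 42 mm tall, long side along its y, inner floor at z 4 mm, on a flat foot 75 x 105 mm. Origin under its centre. The tongs stand on its inner floor, aligned with it
- weight: Brass check weight: upright cylinder 26 mm in diameter and 26 mm tall, then a neck and a 16 mm button head, 40 mm tall overall, about 90 g. Origin at the centre of its underside, z up. Stands on the scale's pan at the start
- scale: Fixed flat coin scale, white housing 220 (x) x 170 (y) x 42 mm, origin under its centre, with a round steel pan on top
- pan (a point): Centre of the scale pan's top face: round steel plate 128 mm in diameter, 55 mm above the desk
- block: Fixed wooden storage block 150 (x) x 56 (y) x 30 mm, origin under its centre; one large empty well at its -x end, and two smaller brass weights standing in the others, rising to at most 55 mm above the desk
- well (a point): Centre of the mouth of the large empty well (32 mm in diameter), on the block's top face, 30 mm above the desk
- calculator: Desk calculator 160 x 130 x 37 mm lying on the desk, origin under its centre; bystander
- ink: Small white ink bottle 32 mm in diameter, 70 mm tall, origin under its centre; bystander
- stamp: Rubber stamp with a turned wooden handle, base 40 x 60 mm, 72 mm tall, origin under its centre; bystander
Things that resemble listed ones, but are neither listed nor needed, are in the scene too. Of the things shaped like the block, the wooden one is meant. What is shaped like the tongs but green is not meant.

How it is judged:
By the outcome, as a careful person would: the job done as asked, in the order asked, and still so for the second after the job is handed in, while the arm keeps its last pose, push and grip.
It also fails if it takes over 48 s, if anything falls off the work surface, if the arm or the gripper's body presses on something with over 40 N, if the wrist force passes 120 N, or if a joint passes its speed limit or range.

## Working session

There is one attempt and no reset: what is moved stays moved. The work goes in short steps, Python scripts to look and compute and a tool call to move; the robot and the scene stay as the last step left them, time stands still between calls to the robot, and variables do not carry over. Pictures are saved under pics/ and viewed, at most 10 in all, crops included, and the job is handed in when it is done.

Besides the shell and the picture viewer there is one more tool, called after "Call:" as name(argument=value, ...) on one line, values as JSON. move_arm: Moves the arm, as the interface text tells. Its arguments: {"type":"object","properties":{"targets":{"type":"array"},"grip_force":{"type":"number"}},"required":["targets"]}

```bash
mkdir -p pics
cat > h.py <<'E'
import numpy as np, cv2
from plant import ctrl,cams,workorder,spotter
def cal(n):
    c=cams.calibration(n); f=240/np.tan(np.radians(c['vertical_fov'])/2)
    K=np.array([[f,0,c['cx']],[0,f,c['cy']],[0,0,1.]])
    return K,np.array(c['dist'],float),np.array(c['rvec'],float),np.array(c['tvec'],float)
def ray(n,px):
    K,d,r,t=cal(n); p=cv2.undistortPoints(np.array([[px]],float),K,d)[0,0]
    R=cv2.Rodrigues(r)[0]; v=R.T@np.array([p[0],p[1],1]); return -R.T@t,v/np.linalg.norm(v)
def atz(n,px,z):
    o,v=ray(n,px); return o+v*(z-o[2])/v[2]
def tri(a,b):
    A=np.zeros((3,3));B=np.zeros(3)
    for o,v in (ray(*a),ray(*b)):
        P=np.eye(3)-np.outer(v,v);A+=P;B+=P@o
    return np.linalg.solve(A,B)
def proj(n,X):
    K,d,r,t=cal(n); return cv2.projectPoints(np.array(X,float).reshape(-1,1,3),r,t,K,d)[0][:,0]
def save(n,f,box=None,s=1):
    im=cams.capture(n)[:,:,::-1]
    if box: im=im[box[1]:box[3],box[0]:box[2]]
    cv2.imwrite('pics/'+f,cv2.resize(im,None,fx=s,fy=s,interpolation=cv2.INTER_CUBIC))
E
python3 - <<'E'
from h import *
np.set_printoptions(precision=3,suppress=True)
s=ctrl.read_state();print(s['time_s'],s['position'],s['eef_rot'],s['wrist_force'],ctrl.hold_point_z)
save('top','top.png');save('side','side.png')
Z=dict(tongs_grip=.086,tongs=.004,tongs_tips=.014,stand=0,weight=.055,pan=.055,block=0,well=.03,scale=0)
for n,z in Z.items():
  for c in('top','side'):
    for r in spotter.place_of(c,n)[:4]: print(n,c,np.array(r['pixel']),round(r['conf'],2),atz(c,r['pixel'],z))
E
```

```text
0.0 [ 0.272 -0.617  0.221] [-3.072 -0.647  0.001] [0.227 0.078 1.364] 0.0187
tongs_grip top [174.5 243.5] 0.72 [0.656 0.269 0.086]
tongs_grip top [182.8 295.5] 0.66 [0.531 0.251 0.086]
tongs_grip side [264.3 160.6] 0.63 [0.533 0.259 0.086]
tongs_grip side [312.7 152.5] 0.63 [0.653 0.263 0.086]
tongs top [192.5 301.8] 0.86 [0.526 0.245 0.004]
tongs top [183.3 253.2] 0.61 [0.65  0.266 0.004]
tongs side [315.5 183.4] 0.95 [0.654 0.256 0.004]
tongs side [270.4 188.3] 0.63 [0.542 0.268 0.004]
tongs_tips top [191.9 301.6] 0.82 [0.525 0.245 0.014]
tongs_tips top [181.8 252. ] 0.64 [0.651 0.267 0.014]
tongs_tips side [313.7 180.9] 0.84 [0.649 0.252 0.014]
tongs_tips side [268.5 187.4] 0.65 [0.536 0.256 0.014]
tongs_tips side [267.1 155.4] 0.64 [0.564 0.43  0.014]
tongs_tips side [267.7 193.7] 0.19 [0.529 0.227 0.014]
stand top [189.9 301.5] 0.6 [0.528 0.253 0.   ]
stand top [302.4 292.2] 0.47 [ 0.533 -0.026  0.   ]
stand side [266.4 196.7] 0.83 [0.526 0.238 0.   ]
weight top [243.2 196.5] 0.75 [0.772 0.105 0.055]
weight top [313.6 287.1] 0.44 [ 0.535 -0.054  0.055]
weight top [184.7 296.8] 0
[... 305 characters left out ...]
5] 0.88 [ 0.588 -0.403  0.   ]
block top [300.7 290.4] 0.42 [ 0.537 -0.022  0.   ]
block top [399.3 292.9] 0.41 [ 0.515 -0.266 -0.   ]
block side [329.9 332.6] 0.79 [ 0.55 -0.24  0.  ]
block side [395.  400.9] 0.66 [ 0.604 -0.402  0.   ]
well top [396.1 291.4] 0.86 [ 0.515 -0.254  0.03 ]
well top [463.1 270.7] 0.66 [ 0.555 -0.423  0.03 ]
well top [303.4 298.3] 0.4 [ 0.513 -0.028  0.03 ]
well top [386.2 278.7] 0.29 [ 0.548 -0.233  0.03 ]
well side [368.2 405.8] 0.8 [ 0.555 -0.419  0.03 ]
well side [310.4 327.2] 0.63 [ 0.516 -0.247  0.03 ]
scale top [308.2 299.5] 0.93 [ 0.514 -0.04   0.   ]
scale top [301.1 292.1] 0.27 [ 0.533 -0.023  0.   ]
scale side [282.2 264.1] 0.97 [ 0.51  -0.032  0.   ]
```

View pics/top.png

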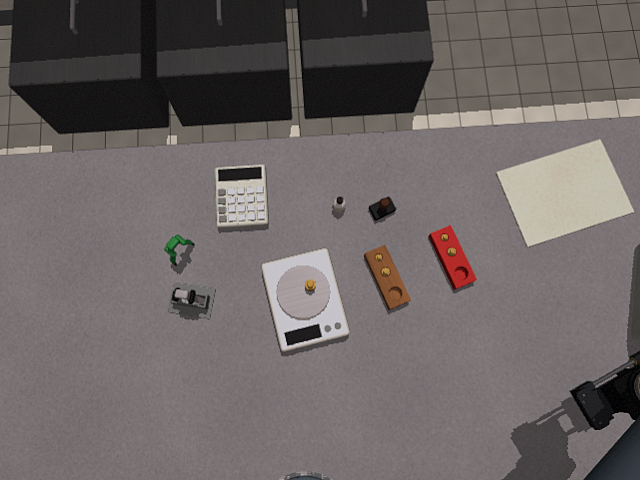

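View pics/side.png

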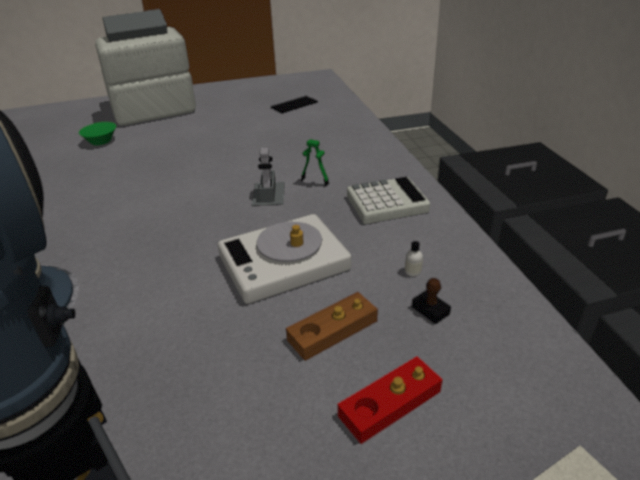

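In the top view, steel tongs stand in the grey stand at about (188,297) and green tongs stand loose at (177,248). I want the steel ones: they are not green and they are in the stand. The blocks are wooden (386,277) and red (452,258), and I want the wooden one, with its empty well at (396,292). The weight is on the pan at (310,286). I'll confirm all of this in one crop.

```bash
cat >> h.py <<'E'
from scipy.spatial.transform import Rotation as Rn
def plan(tcp,yax):
    """shift (cm, tool axes) and turn (deg) to a tool-down pose at tcp with tool y along +-yax (world xy)"""
    s=ctrl.read_state(); R0=Rn.from_rotvec(s['eef_rot']).as_matrix()
    best=None
    for sg in(1,-1):
        y=np.array([yax[0],yax[1],0.])*sg; y/=np.linalg.norm(y); z=np.array([0,0,-1.]); R=np.c_[np.cross(y,z),y,z]
        a=Rn.from_matrix(R0.T@R).as_rotvec(degrees=True)
        if best is None or np.linalg.norm(a)<np.linalg.norm(best): best=a
    print('shift cm',np.round(R0.T@(np.array(tcp)-s['position'])*100,2),'turn',np.round(best,2),'t',s['time_s'],'q7',np.round(s['qpos'],2))
E
python3 - <<'E'
from h import *
im=cv2.imread('pics/top.png')[220:320,150:490];cv2.imwrite('pics/crop.png',cv2.resize(im,None,fx=2.3,fy=2.3,interpolation=cv2.INTER_CUBIC))
s=ctrl.read_state();print(Rn.from_rotvec(s['eef_rot']).as_matrix().round(3))
plan([.50,.25,.27],[-.1,1]); plan([.50,-.20,.25],[-.1,1])
# stand axis from foot corners in the top picture
c=[atz('top',p,.003)[:2] for p in((175,288),(215,290),(209,319),(168,312))];print(np.round(c,3))
E
```

```text
[[ 0.915  0.403  0.   ]
 [ 0.403 -0.915 -0.   ]
 [ 0.     0.    -1.   ]]
shift cm [ 55.83 -70.23  -4.75] turn [ 1.000e-02 -0.000e+00  1.806e+01] t 1.0 q7 [ 1.13  0.47 -0.05  1.53  0.02  1.14 -0.08]
shift cm [ 37.7  -29.05  -2.74] turn [ 1.000e-02 -0.000e+00  1.806e+01] t 1.0 q7 [ 1.13  0.47 -0.05  1.53  0.02  1.14 -0.08]
[[0.563 0.288]
 [0.552 0.189]
 [0.481 0.206]
 [0.505 0.306]]
```

View pics/crop.png

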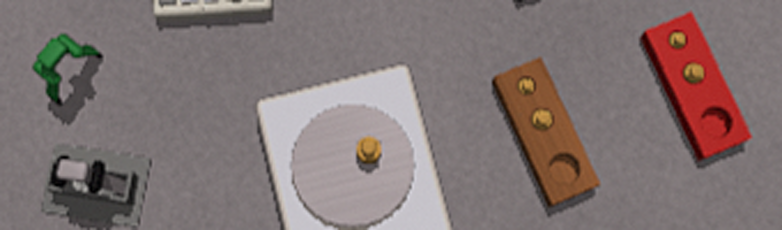

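The crop shows the steel tongs with black bars in the grey stand, the wooden block with its large empty well at its near end, and the weight on the pan. The green tongs and red block are the look-alikes. Next I move over to the tongs.

Call:
move_arm(targets=[[[37, -29, -4.5], [0, 0, 30], 100], [[37, -29, -4.5], [0, 0, 30], 100], [[37, -29, -4.5], [0, 0, 30], 100], [[37, -29, -4.5], [0, 0, 30], 100], [[37, -29, -4.5], [0, 0, 30], 100], [[37, -29, -4.5], [0, 0, 30], 100], [[37, -29, -4.5], [0, 0, 30], 100], [[37, -29, -4.5], [0, 0, 30], 100], [[37, -29, -4.5], [0, 0, 30], 100], [[56, -70, -4.5], [0, 0, 30], 100], [[56, -70, -4.5], [0, 0, 30], 100], [[56, -70, -4.5], [0, 0, 30], 100], [[56, -70, -4.5], [0, 0, 30], 100], [[56, -70, -4.5], [0, 0, 30], 100], [[56, -70, -4.5], [0, 0, 30], 100], [[56, -70, -4.5], [0, 0, 30], 100], [[56, -70, -4.5], [0, 0, 30], 100], [[56, -70, -4.5], [0, 0, 30], 100], [[56, -70, -4.5], [0, 0, 30], 100], [[56, -70, -4.5], [0, 0, 30], 100]], grip_force=20)

```text
time_s: 3.0
position: [0.5013, 0.2533, 0.2676]
eef_rot: [-3.135, 0.159, 0.001]
wrist_force: [-0.2, -0.7, -0.0]
gripper_width: 0.998
gripper_force: 0.0
```

Run:
```python
from h import *
np.set_printoptions(precision=3,suppress=True)
save('wrist','w1.png')
for n,z in dict(tongs_grip=.086,tongs=.004,stand=0).items():
    for r in spotter.place_of('wrist',n)[:3]: print(n,np.array(r['pixel']),round(r['conf'],2),atz('wrist',r['pixel'],z))
print(ctrl.read_state()['position'])
# predicted outline
c=np.array([.53,.252]);u=np.array([.15,1])/np.hypot(.15,1)
print(proj('wrist',[[*(c+u*.025),.086],[*(c-u*.025),.086],[*(c+u*.04),.042],[*(c-u*.04),.042]]))
```

```text
tongs_grip [324.5 186.3] 0.67 [0.533 0.238 0.086]
tongs_grip [288.6  57.7] 0.56 [0.655 0.259 0.086]
tongs [292.9  73.4] 0.76 [0.657 0.259 0.004]
tongs [325.2 178.3] 0.61 [0.532 0.234 0.004]
stand [322.1 178.7] 0.73 [0.532 0.238 0.   ]
[0.503 0.247 0.267]
[[285.834 190.249]
 [333.989 192.044]
 [276.403 184.308]
 [345.035 186.882]]
```

View pics/w1.png

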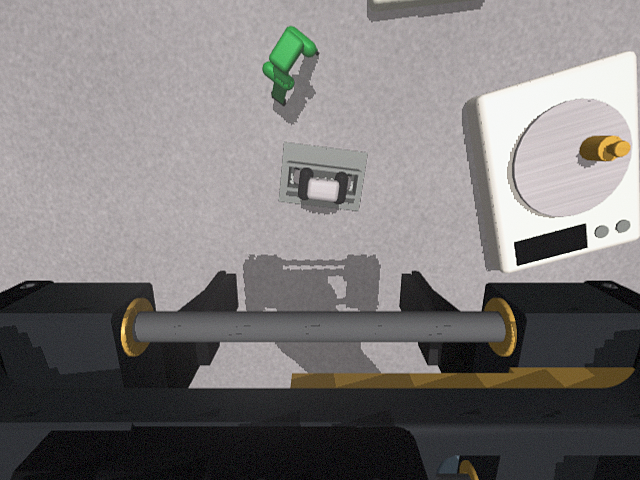

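The wrist view shows the steel tongs centred at about (324,187), with the stand foot's corners at (284,143), (367,152), (361,212) and (279,203). The green tongs are further away at (290,60).

Run:
```python
from h import *
np.set_printoptions(precision=4,suppress=True)
c=np.array([atz('wrist',p,.004)[:2] for p in((284,143),(367,152),(361,212),(279,203))])
a=c[0]-c[1];b=c[3]-c[2];e=c[0]-c[3];f=c[1]-c[2]
print(c,c.mean(0),np.linalg.norm([a,b,e,f],axis=1))
u=a+b+np.array([-(e+f)[1],(e+f)[0]]);u/=np.linalg.norm(u);print('dir',u,np.degrees(np.arctan2(u[0],u[1])))
h=[atz('wrist',p,.119)[:2] for p in((309,179),(337,179),(337,199),(308,199))];print('head',np.mean(h,0))
print('bars',atz('wrist',(306,187),.09),atz('wrist',(342,188),.09))
plan([.532,.238,.19],u)
```

```text
[[0.5809 0.28  ]
 [0.5588 0.1789]
 [0.4836 0.192 ]
 [0.5074 0.2969]] [0.5327 0.237 ] [0.1035 0.1075 0.0754 0.0763]
dir [0.2094 0.9778] 12.088729183682744
head [0.5353 0.2385]
bars [0.5352 0.2553 0.09  ] [0.5301 0.2189 0.09  ]
shift cm [2.98 0.53 7.74] turn [ 0.07 -0.02  5.7 ] t 3.2 q7 [-0.16  0.28 -0.47  1.73  0.14  1.16 -2.34]
```

Call:
move_arm(targets=[[[3.0, 0.8, 5], [0, 0, 5.5], 100], [[3.0, 0.8, 9.5], [0, 0, 5.5], 100], [[3.0, 0.8, 11], [0, 0, 5.5], 100], [[3.0, 0.8, 11], [0, 0, 5.5], 100], [[3.0, 0.8, 11], [0, 0, 5.5], 100]])

```text
time_s: 3.7
position: [0.5322, 0.2365, 0.1584]
eef_rot: [-3.125, 0.324, -0.002]
wrist_force: [0.4, 0.3, 0.5]
gripper_width: 0.999
gripper_force: 0.0
```

Run:
```python
from h import *
np.set_printoptions(precision=4,suppress=True)
save('wrist','w2.png')
P=[]
for i in range(4):
    P.append(ctrl.read_state()['position'])
    for r in spotter.place_of('wrist','tongs_grip')[:2]: print(np.array(r['pixel']),round(r['conf'],2),atz('wrist',r['pixel'],.086))
print(np.array(P),np.mean(P,0))
plan([.533,.238,.067],[.2094,.9778])
g=np.mean(P,0);R=Rn.from_rotvec(ctrl.read_state()['eef_rot']).as_matrix()
print(proj('wrist',[[*(g+R[:,1]*k)[:2],.119] for k in(-.015,0,.015)]))
```

```text
[305.4 250.3] 0.89 [0.5327 0.2476 0.086 ]
[240.4  85.4] 0.87 [0.6526 0.2649 0.086 ]
[305.4 250.3] 0.89 [0.5326 0.2477 0.086 ]
[240.4  85.4] 0.87 [0.6525 0.2651 0.086 ]
[305.4 250.3] 0.89 [0.5325 0.2477 0.086 ]
[240.4  85.4] 0.87 [0.6523 0.2651 0.086 ]
[305.4 250.3] 0.89 [0.5323 0.2477 0.086 ]
[240.4  85.4] 0.87 [0.6519 0.265  0.086 ]
[[0.5326 0.2372 0.1593]
 [0.5327 0.2376 0.1597]
 [0.5326 0.2377 0.1597]
 [0.5324 0.2378 0.1595]] [0.5326 0.2376 0.1595]
shift cm [ 0.05 -0.03  9.22] turn [-0.09 -0.15  0.35] t 3.95 q7 [-0.17  0.42 -0.42  1.81  0.2   0.96 -2.45]
[[295.5064 262.9253]
 [318.5272 262.9332]
 [341.5494 262.9407]]
```

View pics/w2.png

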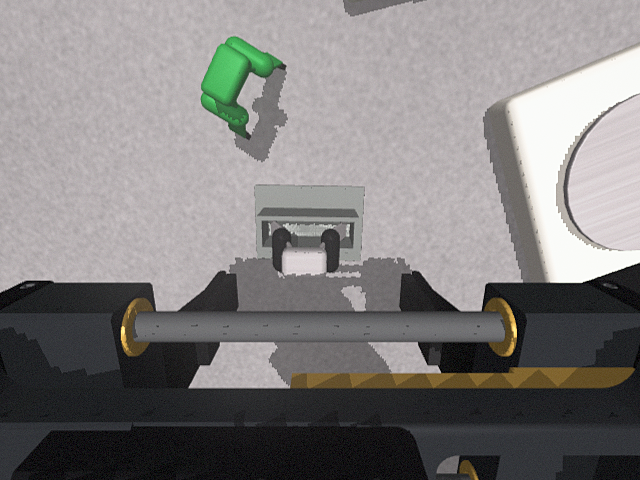

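The yaw now matches the stand. The head sits at (305,260), while the finger centre line projects to (318,263), so the tongs are about 9 mm further towards tool -y. I'll correct that and descend in two steps.

Call:
move_arm(targets=[[[0.1, -0.9, 0], [0, 0, 0], 100], [[0.1, -0.9, 2], [0, 0, 0], 100], [[0.1, -0.9, 2], [0, 0, 0], 100], [[0.1, -0.9, 2], [0, 0, 0], 100]])

```text
time_s: 4.35
position: [0.5342, 0.2464, 0.1376]
eef_rot: [3.125, -0.32, -0.001]
wrist_force: [-0.3, -0.3, -0.0]
gripper_width: 1.0
gripper_force: 0.0
```

Run:
```python
from h import *
np.set_printoptions(precision=4,suppress=True)
save('wrist','w3.png')
g=ctrl.read_state()['position'];print(g)
for r in spotter.place_of('wrist','tongs_grip')[:2]: print(np.array(r['pixel']),round(r['conf'],2),atz('wrist',r['pixel'],.086))
R=Rn.from_rotvec(ctrl.read_state()['eef_rot']).as_matrix()
print(proj('wrist',[[*(g+R[:,1]*k)[:2],.119] for k in(-.015,0,.015)]))
im=cv2.imread('pics/w3.png')[170:320,200:440];cv2.imwrite('pics/w3c.png',cv2.resize(im,None,fx=3,fy=3))
plan([.534,.2465,.0675],[.2094,.9778])
```

```text
[0.5345 0.2464 0.1381]
[245.9  78.3] 0.66 [0.6534 0.2656 0.086 ]
[320.8 259.2] 0.57 [0.5329 0.2451 0.086 ]
[[293.0216 276.2234]
 [318.3836 276.2255]
 [343.7438 276.2273]]
shift cm [-0.08  0.01  7.08] turn [-0.04 -0.05  0.36] t 4.45 q7 [-0.19  0.45 -0.41  1.81  0.22  0.92 -2.47]
```

View pics/w3c.png

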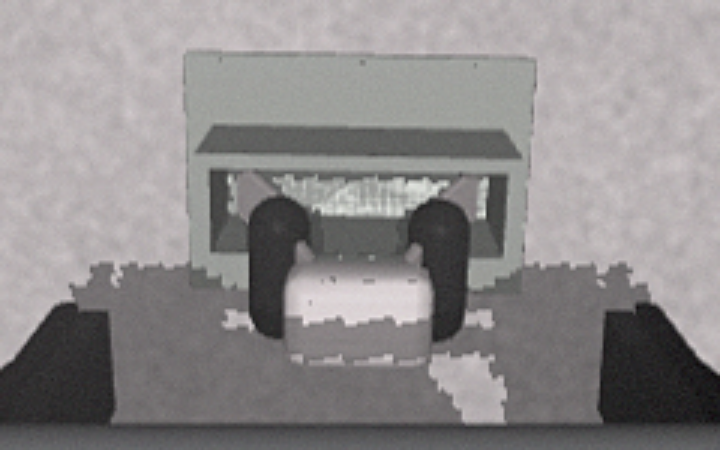

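The head is centred at about (320,276) full-frame and the predicted finger centre is (318,276), so the alignment is good. I'll descend and close to a light hold.

Call:
move_arm(targets=[[[0, 0, 3], [0, 0, 0], 100], [[0, 0, 5.5], [0, 0, 0], 100], [[0, 0, 7], [0, 0, 0], 100], [[0, 0, 7], [0, 0, 0], 100], [[0, 0, 7], [0, 0, 0], 55], [[0, 0, 7], [0, 0, 0], 55], [[0, 0, 7], [0, 0, 0], 55], [[0, 0, 7], [0, 0, 0], 55], [[0, 0, 7], [0, 0, 0], 55], [[0, 0, 7], [0, 0, 0], 55]], grip_force=15)

```text
time_s: 5.45
position: [0.5343, 0.246, 0.0678]
eef_rot: [-3.125, 0.321, -0.001]
wrist_force: [0.7, 0.3, 0.7]
gripper_width: 0.581
gripper_force: 0.0
```

Call:
move_arm(targets=[[[0, 0, 0], [0, 0, 0], 55], [[0, 0, 0], [0, 0, 0], 55], [[0, 0, 0], [0, 0, 0], 55], [[0, 0, 0], [0, 0, 0], 55]])

```text
time_s: 5.85
position: [0.5345, 0.2462, 0.0679]
eef_rot: [-3.125, 0.321, -0.001]
wrist_force: [-0.3, -0.5, 2.0]
gripper_width: 0.552
gripper_force: 11.4
```

Now holding at about 48 mm. Lifting out of the stand.

Call:
move_arm(targets=[[[0, 0, -1], [0, 0, 0], 55], [[0, 0, -3], [0, 0, 0], 55], [[0, 0, -5], [0, 0, 0], 55], [[0, 0, -8], [0, 0, 0], 55], [[0, 0, -12], [0, 0, 0], 55], [[0, 0, -15], [0, 0, 0], 55], [[0, 0, -15], [0, 0, 0], 55], [[0, 0, -15], [0, 0, 0], 55]])

```text
time_s: 6.65
position: [0.5341, 0.2458, 0.2181]
eef_rot: [-3.125, 0.321, -0.001]
wrist_force: [-0.2, 0.4, -1.8]
gripper_width: 0.552
gripper_force: 6.1
```

Run:
```python
from h import *
np.set_printoptions(precision=4,suppress=True)
cams.capture('top');cams.capture('side');cams.capture('wrist')
s=ctrl.read_state();print(s['position'],s['gripper_width'],s['gripper_force'],s['wrist_force'])
for n in('tongs_grip','tongs_tips','weight'):
  for c in('top','side','wrist'):
    for r in spotter.place_of(c,n)[:3]: print(n,c,np.array(r['pixel']),round(r['conf'],2),atz(c,r['pixel'],.055))
t=s['position'].copy() if hasattr(s['position'],'copy') else np.array(s['position'])
g=np.array(t);g[2]+=.0187
print('expected px grip,tips side',proj('side',[g,g-[0,0,.072]]),'top',proj('top',[g,g-[0,0,.072]]))
plan([.47,.0,.218],[.2094,.9778])
```

```text
[0.5333 0.2452 0.2159] 0.5517893830834969 6.051755100488663 [-0.413   0.9    -0.3233]
tongs_grip top [174.3 246.3] 0.89 [0.6572 0.2764 0.055 ]
tongs_grip side [313.8 153.8] 0.88 [0.6677 0.3168 0.055 ]
tongs_grip side [256.3  96. ] 0.58 [0.5953 0.7864 0.055 ]
tongs_grip side [262.5 133. ] 0.26 [0.565  0.4883 0.055 ]
tongs_grip wrist [260.7  93.7] 0.7 [0.6588 0.2724 0.055 ]
tongs_tips side [316.6 180.7] 0.83 [0.639  0.1795 0.055 ]
weight top [313.1 286. ] 0.61 [ 0.538  -0.0533  0.055 ]
weight side [298.6 240.8] 0.53 [ 0.5455 -0.0392  0.055 ]
weight side [332.5 332.2] 0.42 [ 0.5409 -0.2915  0.055 ]
weight wrist [618.5 153.3] 0.57 [ 0.5399 -0.0472  0.055 ]
expected px grip,tips side [[258.9241 102.3305]
 [262.1204 132.82  ]] top [[169.5954 284.4487]
 [177.6266 289.527 ]]
shift cm [-1.28 25.39 -0.06] turn [0.01 0.01 0.36] t 7.25 q7 [-0.17  0.37 -0.43  1.73  0.17  1.08 -2.43]
```

The tongs came out (side view: grip at (256,96), as expected). The weight is near (0.54, -0.045). I'll stop just short of it so the wrist camera can measure it.

Call:
move_arm(targets=[[[0, 3, 0], [0, 0, 0], 55], [[-0.5, 7, 0], [0, 0, 0], 55], [[-1, 11.5, 0], [0, 0, 0], 55], [[-1.2, 16, 0], [0, 0, 0], 55], [[-1.5, 20.5, 0], [0, 0, 0], 55], [[-1.7, 25, 0], [0, 0, 0], 55], [[-1.7, 28, 0], [0, 0, 0], 55], [[-1.7, 30, 0], [0, 0, 0], 55], [[-1.7, 30, 0], [0, 0, 0], 55], [[-1.7, 30, 0], [0, 0, 0], 55], [[-1.7, 30, 0], [0, 0, 0], 55]])

```text
time_s: 8.35
position: [0.4569, -0.0428, 0.2177]
eef_rot: [-3.125, 0.317, -0.001]
wrist_force: [0.3, 0.3, -1.2]
gripper_width: 0.556
gripper_force: 6.0
```

Run:
```python
from h import *
np.set_printoptions(precision=4,suppress=True)
save('wrist','w4.png')
s=ctrl.read_state();print(s['position'],s['gripper_width'],s['gripper_force'])
for n,z in(('weight',.055),('pan',.055),('tongs_tips',.165),('tongs_grip',.237)):
    for r in spotter.place_of('wrist',n)[:2]: print(n,np.array(r['pixel']),round(r['conf'],2),atz('wrist',r['pixel'],z))
g=np.array(s['position']);print('tips px',proj('wrist',[g+[0,0,.0187-.072]]))
```

```text
[ 0.457  -0.0428  0.2176] 0.551718574305861 6.031366735696793
weight [306.  132.5] 0.86 [ 0.5415 -0.0485  0.055 ]
weight [ 56.3 199.1] 0.39 [0.5297 0.2063 0.055 ]
pan [292.4 150.7] 0.94 [ 0.5279 -0.0326  0.055 ]
tips px [[317.1584 256.5495]]
```

View pics/w4.png

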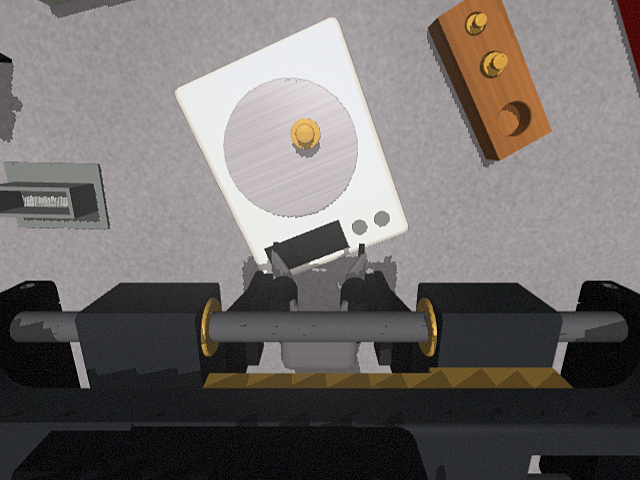

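The weight is at (306,133) on the pan. The open tips straddle (319,258), on the tool's centre line. The wooden block's well mouth is at (514,119).

Run:
```python
from h import *
np.set_printoptions(precision=4,suppress=True)
s=ctrl.read_state()
im=cv2.imread('pics/w4.png');h=cv2.cvtColor(im,cv2.COLOR_BGR2HSV)
m=cv2.inRange(h,(8,110,90),(30,255,255));m[:, :270]=0;m[:,345:]=0;m[:100]=0;m[170:]=0
ys,xs=np.nonzero(m);print('mask',xs.min(),xs.max(),ys.min(),ys.max(),xs.mean(),ys.mean())
for z in(.055,.081,.095):
    w=proj('wrist',[[.5415+.013*np.cos(a),-.0485+.013*np.sin(a),z] for a in np.linspace(0,6.28,40)]);print(z,w.min(0),w.max(0))
print('head top',atz('wrist',(306,134),.095),'body top',atz('wrist',(306,134),.081))
print('well',atz('wrist',(514.5,119.5),.03))
for r in spotter.place_of('wrist','well')[:2]: print(r,atz('wrist',r['pixel'],.03))
plan([.542,-.0475,.218],[.2094,.9778])
```

```text
mask 291 319 119 148 304.9405487804878 132.9969512195122
0.055 [291.2507 117.7231] [319.0496 146.8541]
0.081 [288.9078 115.7266] [319.1407 147.4236]
0.095 [287.4679 114.4977] [319.1966 147.773 ]
head top [ 0.539  -0.0502  0.095 ] body top [ 0.5394 -0.0498  0.081 ]
well [ 0.5122 -0.2548  0.03  ]
{'pixel': [513.5, 117.5], 'conf': 0.87} [ 0.5142 -0.2541  0.03  ]
shift cm [ 8.43 -1.35 -0.05] turn [-0.    0.    0.42] t 8.65 q7 [ 0.29  0.14 -0.31  2.02  0.05  1.   -1.82]
```

Call:
move_arm(targets=[[[4, -0.5, 0], [0, 0, 0], 55], [[7, -1, 0], [0, 0, 0], 55], [[8.3, -1.1, 1.5], [0, 0, 0], 55], [[8.3, -1.1, 2.8], [0, 0, 0], 55], [[8.3, -1.1, 2.8], [0, 0, 0], 55], [[8.3, -1.1, 2.8], [0, 0, 0], 55], [[8.3, -1.1, 2.8], [0, 0, 0], 55]])

```text
time_s: 9.35
position: [0.5397, -0.0503, 0.1902]
eef_rot: [3.125, -0.321, 0.001]
wrist_force: [-0.0, 0.7, -0.5]
gripper_width: 0.55
gripper_force: 6.1
```

Run:
```python
from h import *
np.set_printoptions(precision=4,suppress=True)
save('wrist','w5.png')
s=ctrl.read_state();g=np.array(s['position']);print(g,s['gripper_width'])
im=cv2.imread('pics/w5.png')[150:320,200:440];cv2.imwrite('pics/w5c.png',cv2.resize(im,None,fx=3,fy=3))
print('weight here',proj('wrist',[[g[0],g[1],z] for z in(.055,.081,.095)]),'tips',proj('wrist',[g+[0,0,-.0538]]))
```

```text
[ 0.5399 -0.0504  0.1904] 0.5479029882440019
weight here [[318.1734 226.9871]
 [318.1952 234.6016]
 [318.2087 239.2863]] tips [[318.2579 256.4463]]
```

View pics/w5c.png

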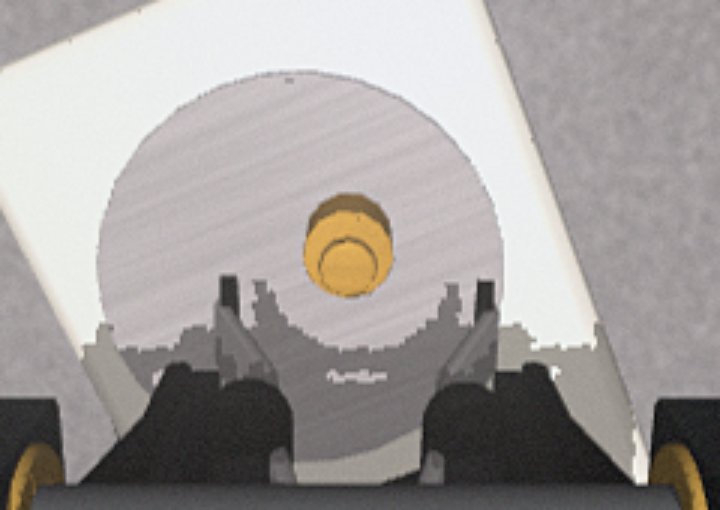

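The weight's button head is at (316,238) full-frame, and the tips are centred at x≈319 on either side of it. I need a 2 mm shift along tool -y, then straight down.

Call:
move_arm(targets=[[[0.1, -0.2, 0], [0, 0, 0], 55], [[0.1, -0.2, 1.5], [0, 0, 0], 55], [[0.1, -0.2, 3], [0, 0, 0], 55], [[0.1, -0.2, 4.5], [0, 0, 0], 55], [[0.1, -0.2, 5.8], [0, 0, 0], 55], [[0.1, -0.2, 6.5], [0, 0, 0], 55], [[0.1, -0.2, 6.5], [0, 0, 0], 55], [[0.1, -0.2, 6.5], [0, 0, 0], 55]])

```text
time_s: 10.2
position: [0.5419, -0.0486, 0.125]
eef_rot: [-3.125, 0.321, -0.001]
wrist_force: [-0.0, -0.6, -0.8]
gripper_width: 0.549
gripper_force: 6.1
```

Run:
```python
from h import *
s=ctrl.read_state();print(s['wrist_force'],s['position'])
save('wrist','w6.png')
im=cv2.imread('pics/w6.png')[180:290,240:400];a=cv2.resize(im,None,fx=4,fy=4)
cv2.imwrite('pics/w6c.png',a)
```

```text
[-0.00276042 -0.56804168 -0.77667692] [ 0.54191012 -0.04861174  0.12497361]
```

View pics/w6c.png

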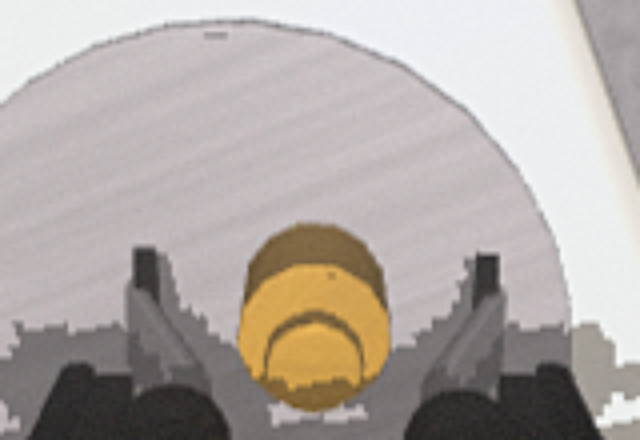

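The weight (x≈314 in the crop) is centred between the tips, whose inner edges are at 158 and 474. Squeezing to 30 N.

Call:
move_arm(targets=[[[0, 0, 0], [0, 0, 0], 53], [[0, 0, 0], [0, 0, 0], 51], [[0, 0, 0], [0, 0, 0], 49], [[0, 0, 0], [0, 0, 0], 47], [[0, 0, 0], [0, 0, 0], 45], [[0, 0, 0], [0, 0, 0], 42], [[0, 0, 0], [0, 0, 0], 38], [[0, 0, 0], [0, 0, 0], 30], [[0, 0, 0], [0, 0, 0], 30], [[0, 0, 0], [0, 0, 0], 30], [[0, 0, 0], [0, 0, 0], 30], [[0, 0, 0], [0, 0, 0], 30]], grip_force=31)

```text
time_s: 11.45
position: [0.5415, -0.0487, 0.1246]
eef_rot: [3.125, -0.321, 0.0]
wrist_force: [0.0, -0.4, 0.6]
gripper_width: 0.46
gripper_force: 30.9
```

Call:
move_arm(targets=[[[0, 0, -0.3], [0, 0, 0], 30], [[0, 0, -1], [0, 0, 0], 30], [[0, 0, -2], [0, 0, 0], 30], [[0, 0, -3.5], [0, 0, 0], 30], [[0, 0, -5.5], [0, 0, 0], 30], [[0, 0, -7], [0, 0, 0], 30], [[0, 0, -8], [0, 0, 0], 30], [[0, 0, -8], [0, 0, 0], 30], [[0, 0, -8], [0, 0, 0], 30]])

```text
time_s: 12.35
position: [0.5412, -0.0487, 0.2044]
eef_rot: [3.125, -0.321, -0.001]
wrist_force: [-0.3, 0.9, -1.4]
gripper_width: 0.46
gripper_force: 30.9
```

Run:
```python
from h import *
np.set_printoptions(precision=4,suppress=True)
save('wrist','w7.png');cams.capture('side')
s=ctrl.read_state();g=np.array(s['position']);print(g,s['gripper_width'],s['gripper_force'])
im=cv2.imread('pics/w7.png');a=cv2.resize(im[100:300,180:460],None,fx=2,fy=2)
b=cams.capture('side')[130:290,200:340,::-1];b=cv2.resize(b,None,fx=2.5,fy=2.5)
cv2.imwrite('pics/w7c.png',np.hstack([a[:400],b[:400][:, :230]]))
for r in spotter.place_of('wrist','well')[:2]: print(r,atz('wrist',r['pixel'],.03))
plan([.5135,-.2545,.205],[.2094,.9778])
```

```text
[ 0.5408 -0.0487  0.2037] 0.46436492357619186 30.918938275426626
{'pixel': [519.0, 200.7], 'conf': 0.79} [ 0.5161 -0.2536  0.03  ]
shift cm [ 1.5  20.71 -0.13] turn [0.01 0.1  0.36] t 12.55 q7 [ 0.26  0.29 -0.3   1.86  0.1   1.01 -1.86]
```

View pics/w7c.png

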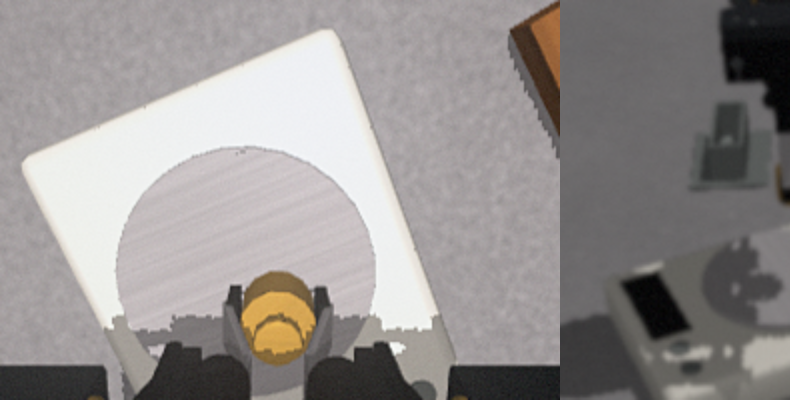

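The weight is clamped between the tips and clear of the pan. Carrying it gently to over the well.

Call:
move_arm(targets=[[[0.1, 0.7, 0], [0, 0, 0], 30], [[0.2, 2, 0], [0, 0, 0], 30], [[0.3, 4, 0], [0, 0, 0], 30], [[0.4, 6, 0], [0, 0, 0], 30], [[0.6, 8.3, 0], [0, 0, 0], 30], [[0.8, 10.6, 0], [0, 0, 0], 30], [[1, 13, 0], [0, 0, 0], 30], [[1.1, 15.3, 0], [0, 0, 0], 30], [[1.2, 17.4, 0], [0, 0, 0], 30], [[1.4, 19.2, 0], [0, 0, 0], 30], [[1.5, 20.2, 0], [0, 0, 0], 30], [[1.5, 20.7, 0.5], [0, 0, 0], 30], [[1.5, 20.7, 1], [0, 0, 0], 30], [[1.5, 20.7, 1.5], [0, 0, 0], 30], [[1.5, 20.7, 1.5], [0, 0, 0], 30], [[1.5, 20.7, 1.5], [0, 0, 0], 30]])

```text
time_s: 14.15
position: [0.5142, -0.2534, 0.1893]
eef_rot: [-3.125, 0.319, 0.001]
wrist_force: [0.6, -0.9, -1.0]
gripper_width: 0.461
gripper_force: 30.9
```

Run:
```python
from h import *
np.set_printoptions(precision=4,suppress=True)
for c in('wrist','side','top'):
    im=cams.capture(c); cv2.imwrite('pics/e_%s.png'%c,im[:,:,::-1])
    for n,z in(('well',.03),('weight',.12),('tongs_tips',.13)):
        for r in spotter.place_of(c,n)[:3]: print(c,n,np.array(r['pixel']),round(r['conf'],2),atz(c,r['pixel'],z))
s=ctrl.read_state();g=np.array(s['position']);print(g,s['gripper_width'],s['gripper_force'],s['qd'])
print('wgt exp: wrist',proj('wrist',[g+[0,0,-.07]]),'side',proj('side',[g+[0,0,-.07]]))
# brass mask near the tips
im=cv2.imread('pics/e_wrist.png');h=cv2.cvtColor(im,cv2.COLOR_BGR2HSV);m=cv2.inRange(h,(15,130,120),(28,255,255));m[:210]=0;m[285:]=0
n,_,st,ce=cv2.connectedComponentsWithStats(m)
for i in range(1,n):
    if st[i,4]>80: print(st[i],ce[i])
# well from block corners earlier views: first top picture well pixel
print(atz('top',(396.3,292),.03))
```

```text
wrist well [485.2 148.3] 0.94 [ 0.5511 -0.4217  0.03  ]
wrist well [317.9 221.3] 0.85 [ 0.5139 -0.2535  0.03  ]
wrist well [ 88.  259.3] 0.44 [ 0.5225 -0.0131  0.03  ]
wrist weight [319.9 248.6] 0.58 [ 0.5145 -0.2553  0.12  ]
side well [369.3 405.8] 0.81 [ 0.5568 -0.4191  0.03  ]
side well [311.7 326.8] 0.79 [ 0.5178 -0.2464  0.03  ]
side weight [307.5 284.9] 0.65 [ 0.5158 -0.245   0.12  ]
side tongs_tips [307.8 278.6] 0.53 [ 0.5174 -0.2422  0.13  ]
top well [394.7 291.7] 0.73 [ 0.5147 -0.2504  0.03  ]
top well [462.3 273.2] 0.51 [ 0.5492 -0.4201  0.03  ]
top tongs_tips [302.4 292.7] 0.65 [ 0.5129 -0.0274  0.13  ]
top tongs_tips [182.8 254.9] 0.58 [0.6176 0.2398 0.13  ]
[ 0.5141 -0.2544  0.1896] 0.46041543162454557 30.919332168996334 [ 0.0006 -0.0013 -0.0002  0.0013 -0.0011 -0.001  -0.0008]
wgt exp: wrist [[318.2566 248.9644]] side [[307.9297 289.1893]]
[ 300  235   38   48 1363] [318.4233 258.0521]
[ 0.5138 -0.2542  0.03  ]
```

The weight and well agree to about 2 mm, with the weight roughly 9 cm above the block. I'll let it settle, then hand in.

Call:
move_arm(targets=[[[0, 0, 0], [0, 0, 0], 30], [[0, 0, 0], [0, 0, 0], 30], [[0, 0, 0], [0, 0, 0], 30], [[0, 0, 0], [0, 0, 0], 30], [[0, 0, 0], [0, 0, 0], 30], [[0, 0, 0], [0, 0, 0], 30], [[0, 0, 0], [0, 0, 0], 30], [[0, 0, 0], [0, 0, 0], 30]])

```text
time_s: 15.55
position: [0.5141, -0.2544, 0.1896]
eef_rot: [3.125, -0.321, 0.0]
wrist_force: [0.6, -0.8, -2.0]
gripper_width: 0.462
gripper_force: 30.9
```

Run:
```python
from h import *
im=cams.capture('wrist')[:,:,::-1].copy();h=cv2.cvtColor(im,cv2.COLOR_BGR2HSV);m=cv2.inRange(h,(15,130,120),(28,255,255));m[:210]=0;m[285:]=0
n,_,st,ce=cv2.connectedComponentsWithStats(m);k=[(st[i].tolist(),ce[i].round(1).tolist()) for i in range(1,n) if st[i,4]>80];print(k)
x,y=k[0][1] if k else (0,0)
if abs(x-318.4)<2 and abs(y-258)<2: print(workorder.sign_off())
```

```text
[([300, 235, 38, 48, 1358], [318.4, 258.0])]
the job is handed in; nothing more can be done
None
```

The job is handed in: the check weight is off the scale and hanging still in the squeezed steel tongs, about 9 cm above the empty well of the wooden block.

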